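Stroke the bur-box lids shut

ROBOT

A 6-joint arm with a two-finger parallel gripper is mounted at the origin on the work surface. World frame = base frame: x ahead of the robot, y to its left, z up, the work surface at z = 0. Lengths are in m, angles in rad, forces in N, time in s.
With the tool pointing down it reaches from about 0.375 to 0.975 m from the base axis. Payload 3.8 kg.
Tool frame: the origin (TCP) lies midway between the tips of the shut fingers; the grasp point (between the pads) lies 19 mm behind it; x points along the fingers, y is the direction in which the jaws open and shut, and the axes are right-handed (so a half turn about x gives the same grasp; the last joint's range is limited). The gripper opens to 85 mm and grips with 20 to 120 N. Pads are 22 mm wide; open, the fingers measure 114 mm over their backs; the gripper's body (76 mm by 85 mm) begins 54 mm behind the grasp point. The pads swing forward as they close: fully open they stand 13 mm farther back than shut.
Start: joints at [1.149, 0.264, 1.604, -0, 1.274, -0.037], TCP at [0.253, 0.626, 0.231] pointing down, gripper open.
Joint ranges: [-2.63, 2.63], [-0.94, 2.18], [0.31, 2.57], [-1.31, 4.45], [0, 2.66], [-2.55, 2.55]. Speed limits (rad/s): [2.57, 2.57, 3.14, 3.14, 3.14, 3.14].

INTERFACE

Orientations are given as a rotation vector (axis times angle).
In Python, from bench import bot gives the robot as it stands.
- The arm moves only by the shell command python3 -m creep 'ROWS'. ROWS is JSON, a list of rows, each a list of 3 entries, a list of its own where there are three numbers: the shift along the tool's x, y, z in m, then the turn about the tool's x in rad, then the opening in per cent of the stroke, from 0 (shut) to 100 (fully open). In form: [[[x, y, z], spin, gripper], ...]. A call has 1 to 8 rows; each row shifts and turns the commanded pose from where the row before left it, along the tool's axes as they then stand; what a row does not reach is not made up. A row lasts 1/10 s, in which the tool goes at most 50 mm and 8.59 degrees, less where a joint would pass 70% of its speed; a pose out of reach is approached as far as the arm can. A call is refused whole if a number of a shift passes 0.05 or a number of a turn 0.15, either way. A call with a gripper value outside its range is refused whole. The fingers move at their own pace and stop on an object; the grip force is fixed at half the most. Time passes only in rows, so rows that do not move let the fingers close. It gives the time, the measured TCP pose, the force and the opening at its end, in the units of the state.
- bot.get_obs(): the state, without advancing time (a new reading comes with each control period).
- bot.snapshot(name): name is "side" or "top"; returns the picture (480x640x3 uint8, red, green, blue); there is no depth.
- bot.camera_info(name): a dict with "fx", "fy", "cx", "cy" (pixels), "R" (3x3) and "t" (3): a world point X has camera coordinates R X + t. Camera axes: x right, y down, z forward; pixel columns grow to the right and rows downward; lengths in m; the calibration is good to about 2 mm. A picture is of the moment at which its call begins. camera_info takes no time and is no camera call.
- bot.finish_job(): hands the job in, once; it reports no verdict.
The state is a dict: "clock": time; "qpos": joint angles; "qvel": joint speeds; "joint_torque": joint torques, N m; "tool_pos": TCP position; "orientation": TCP orientation; "wrist_force": force on the tool from outside, world axes, zero at the start; "torque": the same for the moment, N m; "gripper_width": finger opening in m.
Only numpy, scipy, OpenCV 4.12 (cv2) and the standard library are available. Lean on these libraries where they do the work, as an engineer would, in place of code of your own. Each camera call takes 0.05 s, during which the arm holds its last target.

TASK

The six little flip lids of the long bur box have been left standing open. Run your fingertips lightly along the top of the row, the way the lids fall, so that every lid ends fully shut. Only stroke the lids: do not lift the box, shove it along the bench or lean hard on it, and leave everything else on the bench where it is.

Things in the scene. Friction and masses are not known exactly. Their poses are not given: they have to be found in the camera images.
- bur_row: Six small grey boxes for milling burs clipped end to end on an aluminium carrier, 60 wide (its x), 268 long (its y), about 1.2 kg, loose on the bench. Origin: middle of its underside, z up. Compartment centres at y = 105, 63, 21, -21, -63, -105 mm; shut lids lie flush in one line, top faces 39 mm above the bench, rims 36. Bench clear for 35 mm beyond both ends and 25 mm along both sides
- lid1 (a joint): Opening of lid 1 (1 at the row's +y end, 6 at its -y end), rad: 0 = shut, on its rim; 1.57 = upright; stop 1.9. Plate 47 (x) by 38 (y), 3 thick. Light friction hinge (0.01 N m, 0.3 N at the free edge): stays where it is left, no spring or latch
- lid2 (a joint): Opening of lid 2 (1 at the row's +y end, 6 at its -y end), rad: 0 = shut, on its rim; 1.57 = upright; stop 1.9. Plate 47 (x) by 38 (y), 3 thick. Light friction hinge (0.01 N m, 0.3 N at the free edge): stays where it is left, no spring or latch
- lid3 (a joint): Opening of lid 3 (1 at the row's +y end, 6 at its -y end), rad: 0 = shut, on its rim; 1.57 = upright; stop 1.9. Plate 47 (x) by 38 (y), 3 thick. Light friction hinge (0.01 N m, 0.3 N at the free edge): stays where it is left, no spring or latch
- lid4 (a joint): Opening of lid 4 (1 at the row's +y end, 6 at its -y end), rad: 0 = shut, on its rim; 1.57 = upright; stop 1.9. Plate 47 (x) by 38 (y), 3 thick. Light friction hinge (0.01 N m, 0.3 N at the free edge): stays where it is left, no spring or latch
- lid5 (a joint): Opening of lid 5 (1 at the row's +y end, 6 at its -y end), rad: 0 = shut, on its rim; 1.57 = upright; stop 1.9. Plate 47 (x) by 38 (y), 3 thick. Light friction hinge (0.01 N m, 0.3 N at the free edge): stays where it is left, no spring or latch
- lid6 (a joint): Opening of lid 6 (1 at the row's +y end, 6 at its -y end), rad: 0 = shut, on its rim; 1.57 = upright; stop 1.9. Plate 47 (x) by 38 (y), 3 thick. Light friction hinge (0.01 N m, 0.3 N at the free edge): stays where it is left, no spring or latch
- lid1_hinge (a point): Middle of the hinge of lid 1, across the row at its +y end, 37.5 mm above the bench. Every lid is hinged like this at the +y edge of its own compartment (20 mm to +y of its centre), with its free edge and thumb tab at the -y edge, so a stroke along the row towards -y lays the lids down one after another; towards +y it catches under the free edges
- lid1_lip (a point): Middle of the free edge of lid 1, on its top face, 39 mm from its hinge; 39 mm above the bench when shut, up to 75 when open
- lid6_lip (a point): Middle of the free edge of lid 6, on its top face, 39 mm from its hinge; 39 mm above the bench when shut, up to 75 when open
- jar: Bystander: closed jar, 52 across, 62 high, standing beside the row on its +x side. Origin: centre of its underside
- driver: Bystander: black-handled screwdriver 150 long, lying beside the row on its -x side. Origin on the bench under its middle
- bur_block: Bystander: small aluminium block 34 x 30, 22 high, with six burs standing in it up to 46 mm above the bench; it stands off the -y end of the row, its near face 35 mm or more from the row's end. Origin: centre of its underside
- blank: Bystander: white milling blank, disc 98 across, 16 thick, lying flat on the left of the bench. Origin: centre of its underside
- arch: Bystander: plaster dental arch on a base 60 x 66, 29 high, left. Origin: centre of its underside
- cup: Bystander: steel cup, 72 across, 85 high, right. Origin: centre of its underside
- brush: Bystander: cleaning brush 170 long, lying on the right. Origin on the bench under its middle

How it is judged:
At the end, for the whole second after the job is handed in: All six lids are shut (each joint below 0.06 rad, its free edge within about 2 mm of its rim) and at rest; the box stands flat on the bench within 25 mm of where it was, and the jar, screwdriver, bur block, blank, dental arch, cup and brush are within 20 mm of where they were (value of joint each of lid1, lid2, lid3, lid4, lid5, lid6 below 0.06 rad and velocity of joint lid1 between -0.05 and 0.05 rad/s and velocity of joint lid2 between -0.05 and 0.05 rad/s and velocity of joint lid3 between -0.05 and 0.05 rad/s and velocity of joint lid4 between -0.05 and 0.05 rad/s and velocity of joint lid5 between -0.05 and 0.05 rad/s and velocity of joint lid6 between -0.05 and 0.05 rad/s and distance of each of jar, driver, bur_block, blank, arch, cup, brush from where it was at the start of the episode below 0.02 m and distance of bur_row from where it was at the start of the episode below 0.025 m and height (world z) of bur_row below 0.006 m and angle between bur_row's own z axis and vertical below 0.03 rad); the robot touches nothing.
It fails at once if the bur box is lifted or tipped (height (world z) of bur_row above 0.01 m or angle between bur_row's own z axis and vertical above 0.08 rad).
It fails at once if the bur box is shoved more than 25 mm along the bench (distance of bur_row from where it was at the start of the episode above 0.025 m).
It fails at once if the lids are leaned on with more than 35 N (contact force between the fingers and bur_row above 35 N).
It fails at once if the gripper body or the arm, not the fingers, touches the box (contact force between the arm and bur_row above 1 N).
It fails at once if another thing on the bench is displaced by more than 20 mm (distance of any of jar, driver, bur_block, blank, arch, cup, brush from where it was at the start of the episode above 0.02 m).
It also fails if it takes over 42 s, if anything falls off the work surface, if the arm or the gripper's body presses on something with over 40 N, if the wrist force passes 120 N, or if a joint passes its speed limit or range.

## Working session

There is one attempt and no reset: what is moved stays moved. The work goes in short steps, Python scripts to look and compute and a shell command to move; the robot and the scene stay as the last step left them, time stands still between calls to the robot, and variables do not carry over. Pictures are saved under pics/ and viewed, and the job is handed in when it is done.

```bash
mkdir -p pics
python3 - <<'E'
from bench import bot
import cv2
o=bot.get_obs();print({k:o[k] for k in('clock','tool_pos','orientation','gripper_width','wrist_force')})
for n in('top','side'):
    cv2.imwrite(f'pics/{n}0.png',bot.snapshot(n)[:,:,::-1]);print(n,bot.camera_info(n))
E
```

```text
{'clock': 0.0, 'tool_pos': array([0.25309509, 0.6249758 , 0.22995281]), 'orientation': array([ 0.30021052,  1.55013003, -0.30364079]), 'gripper_width': 0.08563383063565315, 'wrist_force': array([-0.20002957,  0.42100666,  0.2711333 ])}
top {'fx': 458.9633321291936, 'fy': 458.9633321291936, 'cx': 316.29610633337836, 'cy': 235.3616768271883, 'R': array([[-3.11564653e-02, -9.99514193e-01, -8.08306395e-04],
       [-9.78543115e-01,  3.06675332e-02, -2.03747083e-01],
       [ 2.03672890e-01, -5.55707627e-03, -9.79023224e-01]]), 't': array([-0.00310875,  0.54689089,  1.08755907])}
side {'fx': 621.0825867108432, 'fy': 621.0825867108432, 'cx': 318.9781417643934, 'cy': 236.89628880309206, 'R': array([[ 0.92546036, -0.37880209, -0.00566549],
       [-0.29250823, -0.70497037, -0.64610813],
       [ 0.24075311,  0.59960467, -0.76322486]]), 't': array([-0.50439935,  0.18868242,  1.47278449])}
```

View pics/top0.png

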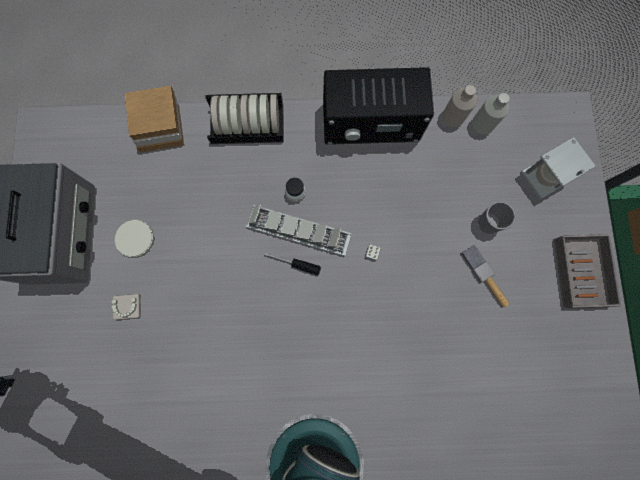

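View pics/side0.png

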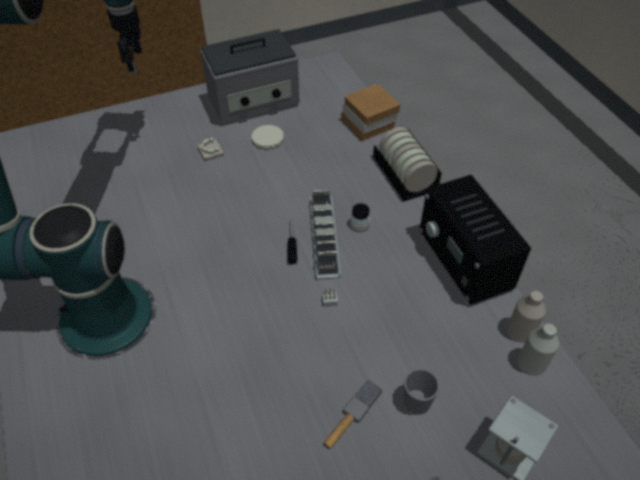

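The top view shows the row running from about (250,215) to (350,245), with the bur block at (373,252), the jar at (294,190) and the driver at (293,264). Next I'll enlarge it.

Run:
```python
import cv2
a=cv2.imread('pics/top0.png')[165:285,235:395];cv2.imwrite('pics/topc.png',cv2.resize(a,None,fx=5,fy=5,interpolation=2))
a=cv2.imread('pics/side0.png')[175:310,270:400];cv2.imwrite('pics/sidec.png',cv2.resize(a,None,fx=4.4,fy=4.4,interpolation=2))
```

```text
(no output)
```

View pics/topc.png

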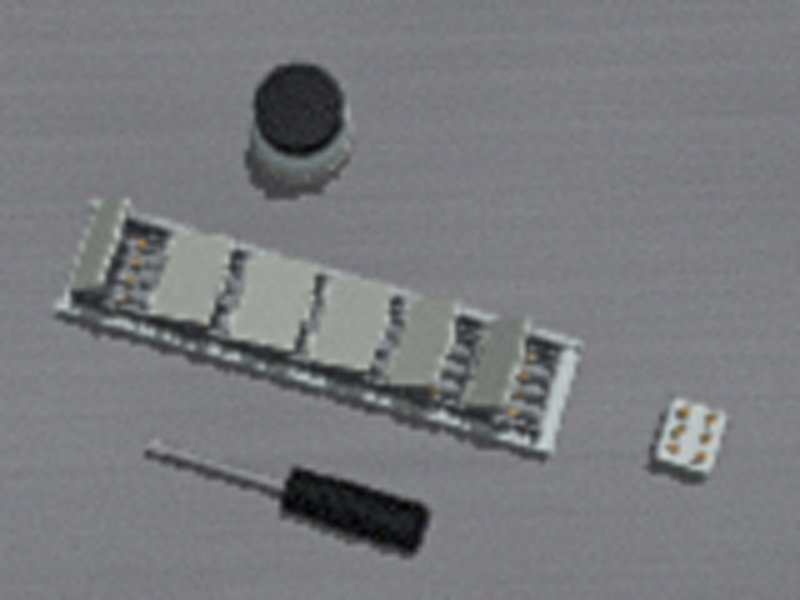

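View pics/sidec.png

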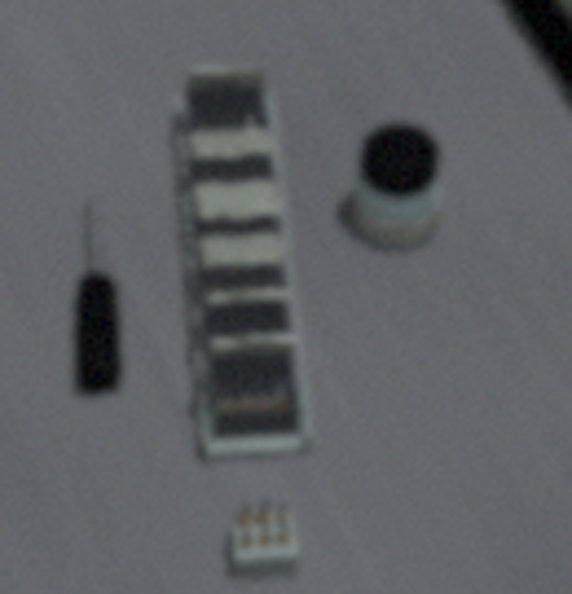

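```bash
cat > h.py <<'E'
import numpy as np
from bench import bot
from scipy.spatial.transform import Rotation as Ro
def px(n,u,v,z):
    c=bot.camera_info(n);R=np.array(c['R']);t=np.array(c['t'])
    d=R.T@np.array([(u-c['cx'])/c['fx'],(v-c['cy'])/c['fy'],1]);o=-R.T@t
    return o+d*(z-o[2])/d[2]
def proj(n,X):
    c=bot.camera_info(n);p=np.array(c['R'])@X+c['t'];return np.array([c['fx']*p[0]/p[2]+c['cx'],c['fy']*p[1]/p[2]+c['cy']])
E
python3 - <<'E'
from h import *
T=lambda x,y:(235+x/5-.4,165+y/5-.4)
S=lambda x,y:(270+x/4.4-.4,175+y/4.4-.4)
np.set_printoptions(precision=4,suppress=True)
for z in(0,.01,.036):
    P=[px('top',*T(*p),z)for p in((58,312),(548,455),(580,345))]
    print(z,*P,np.linalg.norm(P[0]-P[1]),np.linalg.norm(P[2]-P[1]))
    Q=[px('side',*S(*p),z)for p in((205,455),(307,445))];print(' side',*Q,np.linalg.norm(Q[0]-Q[1]))
print('jar',px('top',*T(299,110),.062),'blk',px('top',*T(692,432),.022),px('side',*S(265,535),.022))
E
```

```text
0 [0.5864 0.1629 0.    ] [ 0.5024 -0.0912  0.    ] [ 0.5601 -0.1105  0.    ] 0.2676249467438597 0.060891210892001064
 side [ 0.5025 -0.0857  0.    ] [ 0.5585 -0.1013  0.    ] 0.05810291031684477
0.01 [0.5841 0.1614 0.01  ] [ 0.5008 -0.0905  0.01  ] [ 0.558  -0.1097  0.01  ] 0.2653495542856761 0.06037350354177434
 side [ 0.4998 -0.0926  0.01  ] [ 0.5553 -0.108   0.01  ] 0.057635513474424076
0.036 [0.5781 0.1575 0.036 ] [ 0.4966 -0.0888  0.036 ] [ 0.5526 -0.1075  0.036 ] 0.2594335338943986 0.0590274644311848
 side [ 0.4928 -0.1104  0.036 ] [ 0.5471 -0.1256  0.036 ] 0.05642028168413035
jar [0.6733 0.0314 0.062 ] blk [ 0.5084 -0.1637  0.022 ] [ 0.5064 -0.1631  0.022 ]
```

```bash
python3 - <<'E'
from h import *
import cv2
c=np.array([.572,.0262,0]);d=np.array([.314,.949,0]);e=np.array([.949,-.314,0])
for n,(u0,v0),s,sh in(('top',(235,165),5,(120,160)),('side',(270,175),4.4,(135,130))):
    im=cv2.resize(cv2.imread(f'pics/{n}0.png')[v0:v0+sh[0],u0:u0+sh[1]],None,fx=s,fy=s,interpolation=2)
    def ln(a,b,col):
        p,q=[tuple(int(k) for k in (proj(n,x)-[u0,v0]+.5)*s) for x in(a,b)];cv2.line(im,p,q,col,1)
    R=[c+x*e+y*d for x,y in((-.03,-.134),(.03,-.134),(.03,.134),(-.03,.134))]
    for i in range(4): ln(R[i],R[(i+1)%4],(0,0,255))
    for y in(.105,.063,.021,-.021,-.063,-.105):
        h=c+(y+.02)*d+[0,0,.0375]; ln(h-.0235*e,h+.0235*e,(0,255,0))
    cv2.imwrite(f'pics/ov_{n}.png',im)
E
python3 -c "
from h import *
o=bot.get_obs();M=Ro.from_rotvec(o['orientation']).as_matrix();print(M.round(3))
c=np.array([.572,.0262,0]);d=np.array([.314,.949,0])
for y,z in((.16,.12),(-.128,.05)): 
  X=c+y*d;X[2]=z;print(X, M.T@(X-o['tool_pos']))
print(M.T@d)"
```

```text
[[-0.001  0.375  0.927]
 [-0.002  0.927 -0.375]
 [-1.    -0.002 -0.   ]]
[0.62224 0.17804 0.12   ] [ 0.11059625 -0.27549326  0.50992619]
[ 0.531808 -0.095272  0.05    ] [ 0.18120021 -0.5626167   0.52870415]
[-0.00209762  0.99746861 -0.06518417]
```

View pics/ov_top.png

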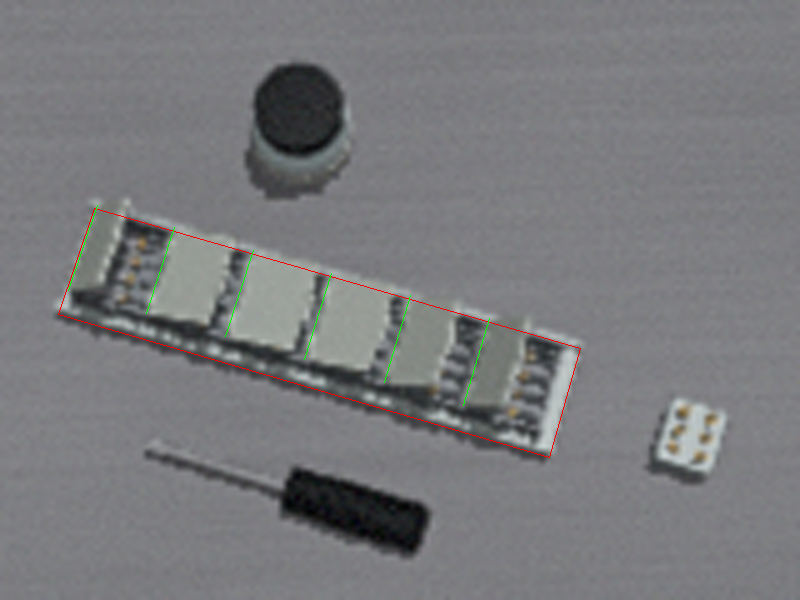

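View pics/ov_side.png

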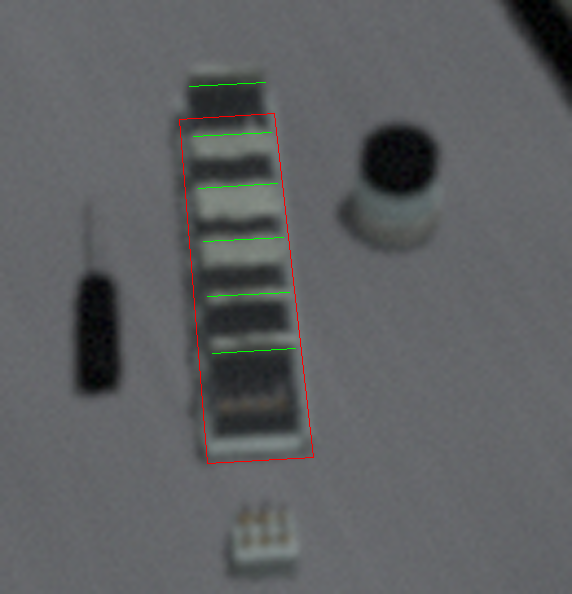

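```bash
python3 -m creep '[[[0,0,0],-0.065,0],[[0,-0.02,0.04],0,0],[[0,-0.02,0.04],0,0],[[0,-0.02,0.04],0,0],[[0,-0.02,0.04],0,0],[[0,-0.02,0.04],0,0],[[0,-0.02,0.04],0,0],[[0,-0.02,0.04],0,0]]'
cat > g.py <<'E'
from h import *
import sys
o=bot.get_obs();M=Ro.from_rotvec(o['orientation']).as_matrix()
c=np.array([.572,.0262,0]);d=np.array([.314,.949,0]);d/=np.linalg.norm(d);e=np.array([d[1],-d[0],0])
p=o['tool_pos'];print('t',o['clock'],'row x,y,z',((p-c)@e).round(4),((p-c)@d).round(4),p[2].round(4),'F',o['wrist_force'].round(2),'w',o['gripper_width'])
X=c+float(sys.argv[1])*d;X[2]=float(sys.argv[2]);print('need tool',(M.T@(X-p)).round(4),'row y in tool',(M.T@d).round(3))
E
python3 g.py .165 .12
```

```text
clock: 0.9
tool_pos: [0.4759, 0.403, 0.2308]
orientation: [0.251, 1.557, -0.251]
wrist_force: [0.6, 1.2, -0.3]
gripper_width: 0.0003
t 0.9 row x,y,z -0.2096 0.3276 0.2308 F [ 0.58  1.22 -0.32] w 0.0003303574586256673
need tool [ 0.1108 -0.1625  0.2097] row y in tool [-0.001  1.    -0.   ]
```

```bash
python3 -m creep '[[[0,-0.03,0.04],0,0],[[0,-0.03,0.04],0,0],[[0,-0.03,0.04],0,0],[[0,-0.03,0.04],0,0],[[0.03,-0.02,0.03],0,0],[[0.04,-0.022,0.02],0,0],[[0.04,0,0],0,0],[[0,0,0],0,0]]'; python3 g.py .165 .055
```

```text
clock: 1.7
tool_pos: [0.6182, 0.1822, 0.1134]
orientation: [0.249, 1.569, -0.258]
wrist_force: [-1.1, -0.5, 0.1]
gripper_width: 0.0002
t 1.7 row x,y,z -0.0051 0.1626 0.1134 F [-1.09 -0.51  0.12] w 0.00016056155196723896
need tool [0.0583 0.0029 0.0058] row y in tool [-0.008  1.    -0.003]
```

```bash
python3 -m creep '[[[0.02,0.002,0.005],0,0],[[0.02,0,0],0,0],[[0.01,0,0],0,0],[[0,0,0],0,0],[[0,0,0],0,0]]'; python3 g.py .165 .055; python3 -c "
from bench import bot
import cv2
for n,(u,v) in dict(top=(235,150),side=(270,120)).items():
  im=bot.snapshot(n)[v:v+150,u:u+160,::-1];cv2.imwrite(f'pics/{n}1.png',cv2.resize(im,None,fx=4,fy=4,interpolation=2))"
```

```text
clock: 2.2
tool_pos: [0.6294, 0.1859, 0.0726]
orientation: [0.251, 1.555, -0.25]
wrist_force: [0.8, -0.1, 0.1]
gripper_width: -0.0001
t 2.2 row x,y,z 0.0044 0.1697 0.0726 F [ 0.76 -0.07  0.06] w -9.702089222097439e-05
need tool [ 0.0176 -0.0047 -0.0044] row y in tool [0.001 1.    0.   ]
```

View pics/top1.png

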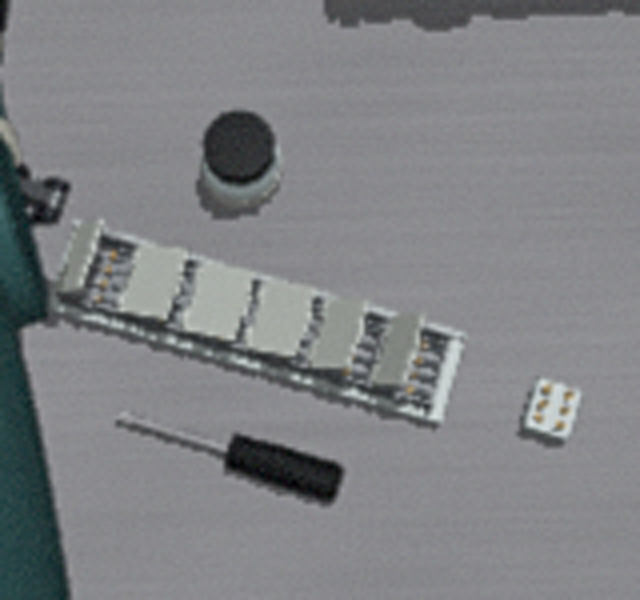

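View pics/side1.png

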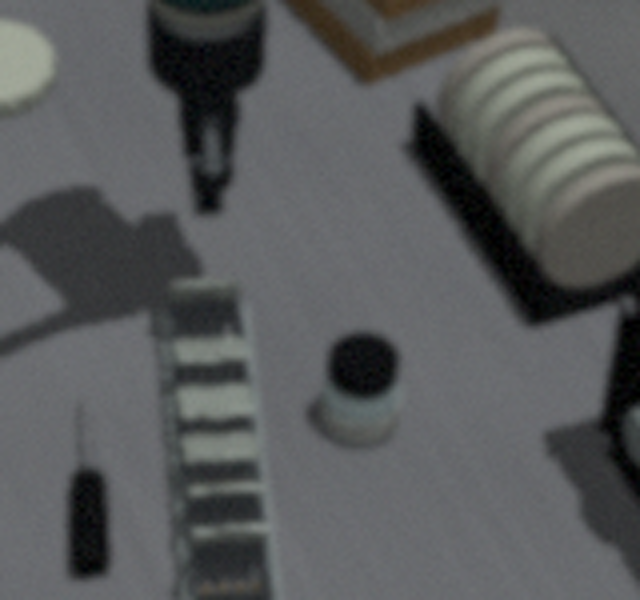

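```bash
python3 -c "
from h import *
for i in range(5): o=bot.get_obs();print(o['clock'],o['tool_pos'],o['wrist_force'])
o=bot.get_obs();print(proj('side',o['tool_pos']),px('side',321.7,172.6,.072),proj('top',o['tool_pos']))"; python3 g.py .165 .055; python3 -m creep '[[[0,0,0],0,0],[[0,0,0],0,0]]'; python3 -m creep '[[[0,0,0],0,0]]'
```

```text
2.3 [0.63001376 0.18583358 0.0731555 ] [-0.01167847  0.10826325  0.72806255]
2.3 [0.63001376 0.18583358 0.0731555 ] [-0.01167847  0.10826325  0.72806255]
2.3 [0.63001376 0.18583358 0.0731555 ] [-0.01167847  0.10826325  0.72806255]
2.3 [0.63001376 0.18583358 0.0731555 ] [-0.01167847  0.10826325  0.72806255]
2.3 [0.63001376 0.18583358 0.0731555 ] [-0.01167847  0.10826325  0.72806255]
[321.87820927 172.61806988] [0.63005195 0.18719699 0.072     ] [232.57458608 203.72188079]
t 2.3 row x,y,z 0.0049 0.1698 0.0732 F [-0.01  0.11  0.73] w -0.00020981570203389144
need tool [ 0.0181 -0.0048 -0.005 ] row y in tool [0.001 1.    0.   ]
clock: 2.5
tool_pos: [0.6295, 0.1854, 0.0723]
orientation: [0.251, 1.555, -0.25]
wrist_force: [0.2, -0.7, 1.2]
gripper_width: -0.0003
clock: 2.6
tool_pos: [0.6292, 0.1853, 0.0718]
orientation: [0.251, 1.556, -0.251]
wrist_force: [0.6, 0.2, 0.3]
gripper_width: -0.0003
```

```bash
python3 -m creep '[[[0.017,0,-0.004],0,0],[[0,0,0],0,0],[[0,-0.01,0],0,0],[[0,-0.01,0],0,0],[[0,-0.01,0],0,0],[[0,-0.01,0],0,0],[[0,-0.01,0],0,0],[[0,-0.01,0],0,0]]'; python3 g.py -.12 .055; python3 -m creep '[[[0,-0.01,0],0,0],[[0,-0.01,0],0,0],[[0,-0.01,0],0,0],[[0,-0.01,0],0,0],[[0,-0.01,0],0,0],[[0,-0.01,0],0,0],[[0,-0.01,0],0,0],[[0,-0.01,0],0,0]]'; python3 g.py -.12 .055;  python3 -c "
from bench import bot
import cv2
for n,(u,v) in dict(top=(235,150),side=(270,160)).items():
  im=bot.snapshot(n)[v:v+150,u:u+160,::-1];cv2.imwrite(f'pics/{n}2.png',cv2.resize(im,None,fx=4,fy=4,interpolation=2))"
```

```text
clock: 3.4
tool_pos: [0.6063, 0.1286, 0.0546]
orientation: [0.252, 1.556, -0.251]
wrist_force: [0.5, -0.1, 0.8]
gripper_width: -0.0001
t 3.4 row x,y,z 0.0004 0.108 0.0546 F [ 0.47 -0.12  0.77] w -8.612328542310959e-05
need tool [-5.00e-04 -2.28e-01 -2.00e-04] row y in tool [ 0.     1.    -0.001]
clock: 4.2
tool_pos: [0.5809, 0.0528, 0.0543]
orientation: [0.251, 1.556, -0.251]
wrist_force: [-1.2, 0.4, 0.2]
gripper_width: -0.0002
t 4.2 row x,y,z 0.0001 0.028 0.0543 F [-1.21  0.44  0.2 ] w -0.00023232037973097388
need tool [-0.0007 -0.148  -0.    ] row y in tool [-0.  1. -0.]
```

View pics/top2.png

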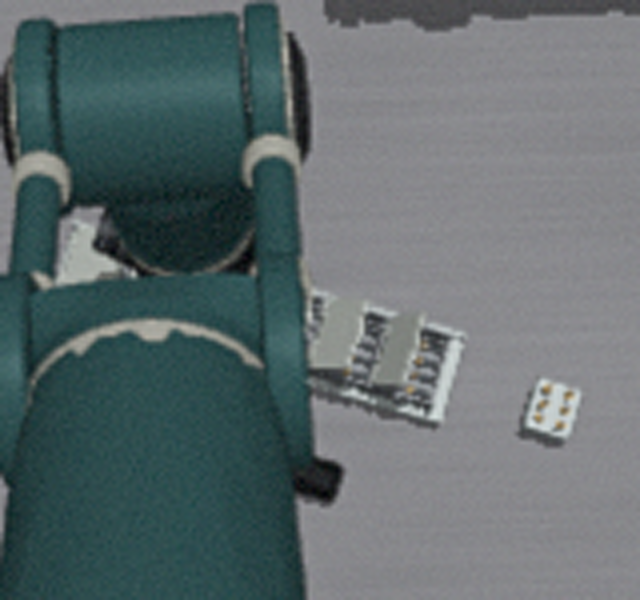

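View pics/side2.png

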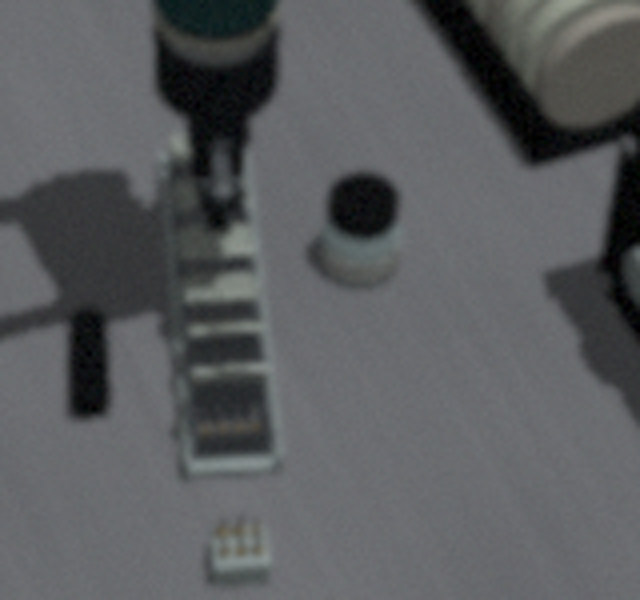

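The box hasn't moved, and the fingers are over the middle of the row with lid 1 already folded. I'll continue the stroke.

```bash
python3 -m creep '[[[0,-0.01,0],0,0],[[0,-0.01,0],0,0],[[0,-0.01,0],0,0],[[0,-0.01,0],0,0],[[0,-0.01,0],0,0],[[0,-0.01,0],0,0],[[0,-0.01,0],0,0],[[0,-0.01,0],0,0]]' | grep -E 'tool_pos|force'; python3 -m creep '[[[0,-0.01,0],0,0],[[0,-0.01,0],0,0],[[0,-0.01,0],0,0],[[0,-0.01,0],0,0],[[0,-0.01,0],0,0],[[0,-0.01,0],0,0],[[0,-0.01,0],0,0],[[0,-0.005,0],0,0]]' | grep -E 'tool_pos|force'; python3 -m creep '[[[0,0,0],0,0],[[-0.04,0,0],0,0],[[-0.02,0,0],0,0]]'; python3 g.py .165 .12
```

```text
tool_pos: [0.5557, -0.0232, 0.0543]
wrist_force: [0.2, 0.8, 0.9]
tool_pos: [0.532, -0.0946, 0.0542]
wrist_force: [-0.2, 0.6, 0.5]
clock: 6.2
tool_pos: [0.5332, -0.0936, 0.116]
orientation: [0.251, 1.555, -0.251]
wrist_force: [1.8, -0.9, -0.5]
gripper_width: 0.0
t 6.2 row x,y,z 0.0008 -0.1259 0.116 F [ 1.82 -0.89 -0.49] w 4.5285846096881845e-05
need tool [-0.0039  0.2909 -0.0009] row y in tool [ 0.  1. -0.]
```

```bash
python3 -m creep '[[[0,0.04,0],0,0],[[0,0.04,0],0,0],[[0,0.04,0],0,0],[[0,0.04,0],0,0],[[0,0.04,0],0,0],[[0,0.04,0],0,0],[[0,0.045,0],0,0],[[0,0,0],0,0]]'; python3 -m creep '[[[0,0,0],0,0]]' >/dev/null; python3 g.py .165 .044;  python3 -c "
from bench import bot
import cv2
for n,(u,v) in dict(top=(235,150),side=(270,160)).items():
  im=bot.snapshot(n)[v:v+150,u:u+160,::-1];cv2.imwrite(f'pics/{n}3.png',cv2.resize(im,None,fx=4,fy=4,interpolation=2))"
```

```text
clock: 7.0
tool_pos: [0.6235, 0.1825, 0.1146]
orientation: [0.25, 1.555, -0.245]
wrist_force: [-0.6, -0.6, 0.6]
gripper_width: -0.0001
t 7.1 row x,y,z -0.0005 0.16 0.1139 F [-0.69  0.49  0.5 ] w 0.0001620089458149064
need tool [0.0699 0.005  0.0005] row y in tool [-0.001  1.     0.002]
```

View pics/top3.png

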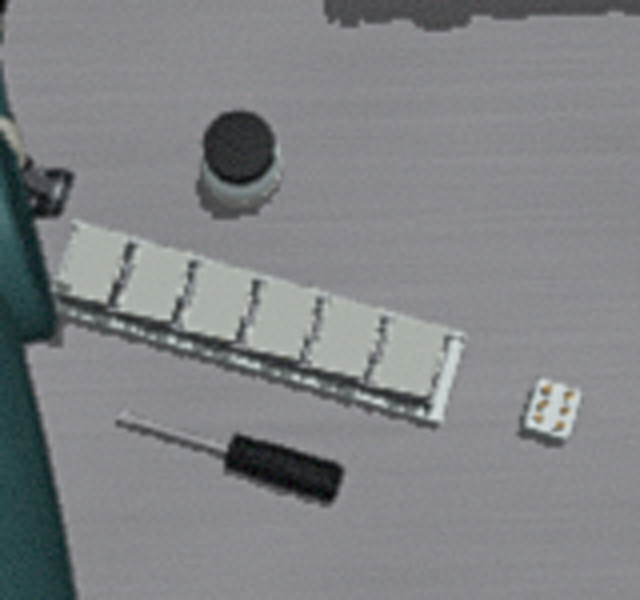

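View pics/side3.png

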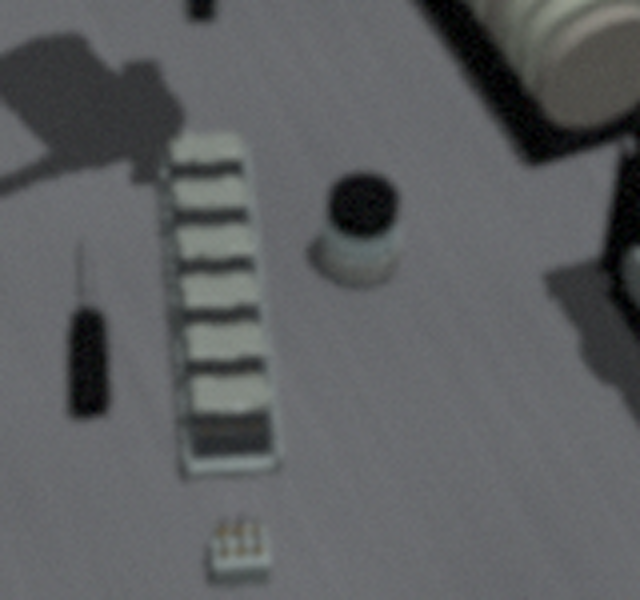

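Every lid is now partly down, with dark gaps showing under the free edges. The box and bystanders haven't moved. The second pass will be at about 44 mm.

```bash
python3 -m creep '[[[0.04,0.005,0],0,0],[[0.029,0,0],0,0],[[0,0,0],0,0],[[0,-0.015,0],0,0],[[0,-0.015,0],0,0],[[0,-0.015,0],0,0],[[0,-0.015,0],0,0],[[0,-0.015,0],0,0]]' | grep -E 'tool_pos|force'; python3 g.py -.123 .044
```

```text
tool_pos: [0.6002, 0.109, 0.0465]
wrist_force: [0.5, 0.1, -0.3]
t 8.0 row x,y,z 0.0008 0.0874 0.0465 F [ 0.52  0.07 -0.29] w -6.43549570025175e-05
need tool [ 0.0023 -0.2104 -0.0006] row y in tool [ 0.001  1.    -0.001]
```

```bash
python3 -m creep '[[[0.002,-0.015,0],0,0],[[0,-0.015,0],0,0],[[0,-0.015,0],0,0],[[0,-0.015,0],0,0],[[0,-0.015,0],0,0],[[0,-0.015,0],0,0],[[0,-0.015,0],0,0],[[0,-0.015,0],0,0]]' | grep -E 'tool_pos|force'; python3 -m creep '[[[0,-0.015,0],0,0],[[0,-0.015,0],0,0],[[0,-0.015,0],0,0],[[0,-0.015,0],0,0],[[0,-0.015,0],0,0],[[0,-0.015,0],0,0],[[0,0,0],0,0],[[0,0,0],0,0]]' | grep -E 'tool_pos|force'; python3 g.py -.123 .041
```

```text
tool_pos: [0.562, -0.0046, 0.0433]
wrist_force: [0.2, 1.3, 0.1]
tool_pos: [0.5339, -0.0892, 0.0432]
wrist_force: [-0.1, 0.3, 0.2]
t 9.6 row x,y,z 0.0001 -0.1216 0.0432 F [-0.07  0.31  0.19] w 6.95756462706838e-05
need tool [ 0.0022 -0.0014 -0.0001] row y in tool [ 0.     1.    -0.002]
```

Only about 4 mm remains at each lip. I'll find the actual contact height here, on lid 6, in 1 mm steps.

```bash
for i in 1; do python3 -m creep '[[[0.001,0,0],0,0],[[0.001,0,0],0,0],[[0,0,0],0,0],[[0,0,0],0,0]]' | grep -E 'tool_pos|force'; python3 -m creep '[[[0.001,0,0],0,0],[[0,0,0],0,0]]' | grep -E 'tool_pos|force';  python3 -m creep '[[[0,0,0],0,0]]' | grep -E 'tool_pos|force';  python3 -m creep '[[[0,0,0],0,0]]' | grep -E 'tool_pos|force'; done
```

```text
tool_pos: [0.534, -0.0884, 0.0411]
wrist_force: [-0.2, -0.4, -0.6]
tool_pos: [0.5339, -0.0886, 0.0401]
wrist_force: [-0.1, 0.1, -0.1]
tool_pos: [0.5339, -0.0887, 0.0402]
wrist_force: [-0.3, -0.4, -0.3]
tool_pos: [0.534, -0.0888, 0.0403]
wrist_force: [0.2, 0.6, 0.5]
```

```bash
python3 -m creep '[[[0.001,0,0],0,0],[[0,0,0],0,0]]' | grep -E 'tool_pos|force';  python3 -m creep '[[[0,0,0],0,0]]' | grep -E 'tool_pos|force'; python3 -m creep '[[[0.0005,0,0],0,0],[[0,0,0],0,0]]' | grep -E 'tool_pos|force';  python3 -m creep '[[[0,0,0],0,0]]' | grep -E 'tool_pos|force'
```

```text
tool_pos: [0.5339, -0.0888, 0.0392]
wrist_force: [-0.4, -0.4, 0.1]
tool_pos: [0.534, -0.0888, 0.0392]
wrist_force: [0.5, 0.1, -0.1]
tool_pos: [0.534, -0.0888, 0.039]
wrist_force: [-0.7, -0.1, 1.8]
tool_pos: [0.5341, -0.0889, 0.039]
wrist_force: [-1.1, -0.7, 2.7]
```

Contact with lid 6 comes at z = 0.0390 at about 2.5 N, so lid 6 is shut. I'll lift, go back, and make the final light stroke at about 39.5–40 mm.

```bash
python3 -m creep '[[[-0.03,0,0],0,0],[[-0.02,0.03,0],0,0],[[0,0.045,0],0,0],[[0,0.045,0],0,0],[[0,0.045,0],0,0],[[0,0.045,0],0,0],[[0,0.045,0],0,0],[[0,0.03,0],0,0]]'| grep -E 'tool_pos|force'; python3 -m creep '[[[0,0,0],0,0],[[0,0,0],0,0],[[0,0,0],0,0]]' >/dev/null; python3 g.py .155 .042;  python3 -c "
from bench import bot
import cv2
for n,(u,v) in dict(top=(235,150),side=(270,160)).items():
  im=bot.snapshot(n)[v:v+150,u:u+160,::-1];cv2.imwrite(f'pics/{n}4.png',cv2.resize(im,None,fx=4,fy=4,interpolation=2))"
```

```text
tool_pos: [0.6243, 0.1848, 0.0887]
wrist_force: [0.4, -0.5, 0.1]
t 12.1 row x,y,z -0.0002 0.1627 0.0882 F [ 0.04 -0.17 -0.31] w -0.00021234470566264916
need tool [ 0.0463 -0.0077  0.0002] row y in tool [-0.001  1.    -0.001]
```

View pics/side4.png

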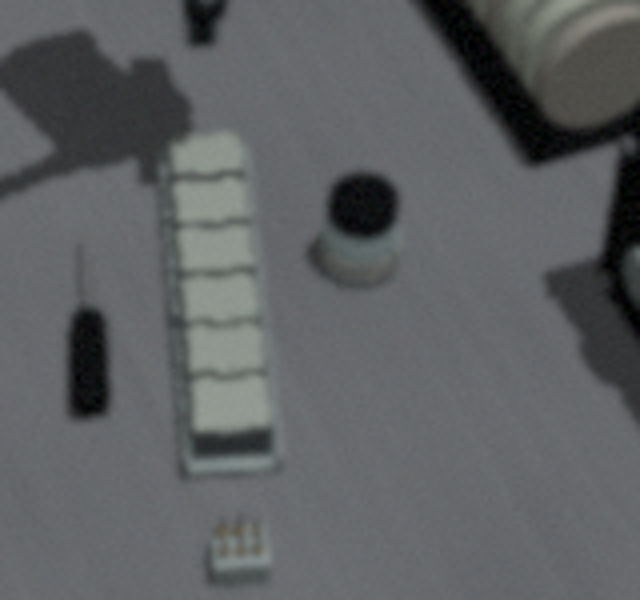

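The lids are almost shut, with thin lines left at the lips. I'll come down onto the middle of lid 1 and stroke.

```bash
python3 -m creep '[[[0,-0.04,0],0,0],[[0,-0.02,0],0,0],[[0.03,0,0],0,0],[[0.014,0,0],0,0],[[0,0,0],0,0],[[0,0,0],0,0]]'| grep -E 'tool_pos|force'; python3 -m creep '[[[0.002,0,0],0,0],[[0,0,0],0,0],[[0,0,0],0,0]]'| grep -E 'tool_pos|force'; python3 g.py .09 .0395
```

```text
tool_pos: [0.6044, 0.1246, 0.0445]
wrist_force: [-0.4, -0.5, 0.5]
tool_pos: [0.6053, 0.1252, 0.0435]
wrist_force: [-0.2, -0.2, -1.2]
t 13.1 row x,y,z 0.0005 0.1044 0.0435 F [-0.15 -0.23 -1.15] w -0.0001713989969305197
need tool [ 0.004  -0.0144 -0.0005] row y in tool [0.001 1.    0.   ]
```

```bash
python3 -m creep '[[[0.002,0,0],0,0],[[0,0,0],0,0],[[0,0,0],0,0]]'| grep -E 'tool_pos|force'; python3 -m creep '[[[0.001,0,0],0,0],[[0,0,0],0,0],[[0,0,0],0,0]]'| grep -E 'tool_pos|force'; python3 g.py .09 .0395
```

```text
tool_pos: [0.6046, 0.1248, 0.0407]
wrist_force: [-0.3, -0.4, 0.1]
tool_pos: [0.6047, 0.1248, 0.0397]
wrist_force: [0.2, 0.7, -0.5]
t 13.7 row x,y,z 0.0001 0.1038 0.0397 F [ 0.21  0.68 -0.55] w -6.427924973644611e-05
need tool [ 0.0002 -0.0138 -0.0001] row y in tool [-0.  1. -0.]
```

```bash
python3 -m creep '[[[0,-0.01,0],0,0],[[0,-0.01,0],0,0],[[0,-0.01,0],0,0],[[0,-0.01,0],0,0]]'| grep -E 'tool_pos|force'; python3 -m creep '[[[0,-0.01,0],0,0],[[0,-0.01,0],0,0],[[0,-0.01,0],0,0],[[0,-0.01,0],0,0]]'| grep -E 'tool_pos|force'; python3 -m creep '[[[0,0,0],0,0],[[0,0,0],0,0]]'| grep -E 'tool_pos|force'
```

```text
tool_pos: [0.5918, 0.0857, 0.0399]
wrist_force: [0.4, -0.3, 0.7]
tool_pos: [0.5794, 0.048, 0.0399]
wrist_force: [-0.1, 0.4, 0.4]
tool_pos: [0.5795, 0.0485, 0.0397]
wrist_force: [0.5, -0.0, 0.1]
```

```bash
python3 -m creep '[[[0,-0.01,0],0,0],[[0,-0.01,0],0,0],[[0,-0.01,0],0,0],[[0,-0.01,0],0,0],[[0,-0.01,0],0,0],[[0,-0.01,0],0,0],[[0,-0.01,0],0,0],[[0,-0.01,0],0,0]]'| grep -E 'tool_pos|force'; python3 -m creep '[[[0,-0.01,0],0,0],[[0,-0.01,0],0,0],[[0,-0.01,0],0,0],[[0,-0.01,0],0,0],[[0,-0.01,0],0,0],[[0,-0.01,0],0,0],[[0,-0.01,0],0,0],[[0,0,0],0,0]]'| grep -E 'tool_pos|force'; python3 g.py -.12 .0395
```

```text
tool_pos: [0.5542, -0.028, 0.0399]
wrist_force: [0.6, 0.5, 0.1]
tool_pos: [0.532, -0.0947, 0.0397]
wrist_force: [-0.1, 0.2, -0.1]
t 16.3 row x,y,z 0.0 -0.1273 0.0397 F [-0.15  0.2  -0.1 ] w 6.538210024985722e-05
need tool [ 0.0002  0.0073 -0.    ] row y in tool [-0.     1.    -0.002]
```

```bash
python3 -m creep '[[[-0.04,0,0],0,0],[[-0.05,0,0],0,0],[[-0.05,0.04,-0.02],0,0],[[0,0.04,-0.03],0,0],[[0,0.04,-0.03],0,0],[[0,0.04,-0.03],0,0],[[0,0.04,-0.03],0,0],[[0,0.04,-0.03],0,0]]'| grep -E 'tool_pos|force'; python3 -m creep '[[[0,0.04,-0.03],0,0],[[0,0.04,-0.03],0,0],[[0,0.04,-0.03],0,0],[[0,0.04,0],0,0],[[0,0.04,0],0,0],[[0,0.04,0],0,0],[[0,0,0],0,0],[[0,0,0],0,0]]'| grep -E 'tool_pos|force';  python3 -c "
from bench import bot
import cv2
for n,(u,v,w,h,f) in dict(top=(235,165,160,120,5),side=(290,175,90,105,5.7)).items():
  f0=bot.snapshot(n)[:,:,::-1];cv2.imwrite(f'pics/{n}5f.png',f0);cv2.imwrite(f'pics/{n}5.png',cv2.resize(f0[v:v+h,u:u+w],None,fx=f,fy=f,interpolation=2))
  a=cv2.imread(f'pics/{n}0.png')
"
```

```text
tool_pos: [0.4472, 0.1783, 0.1674]
wrist_force: [0.6, 0.4, -0.4]
tool_pos: [0.4377, 0.4331, 0.1664]
wrist_force: [-0.7, -0.4, -0.1]
```

View pics/top5.png

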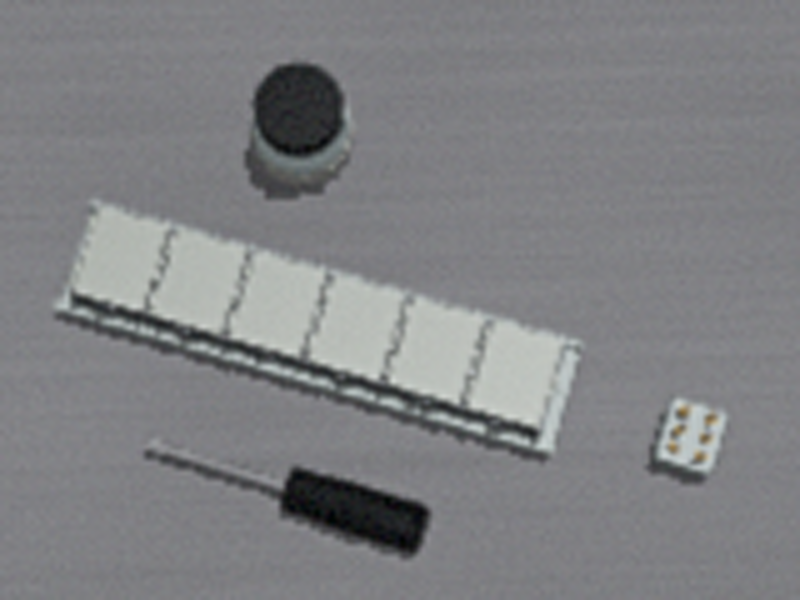

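View pics/side5.png

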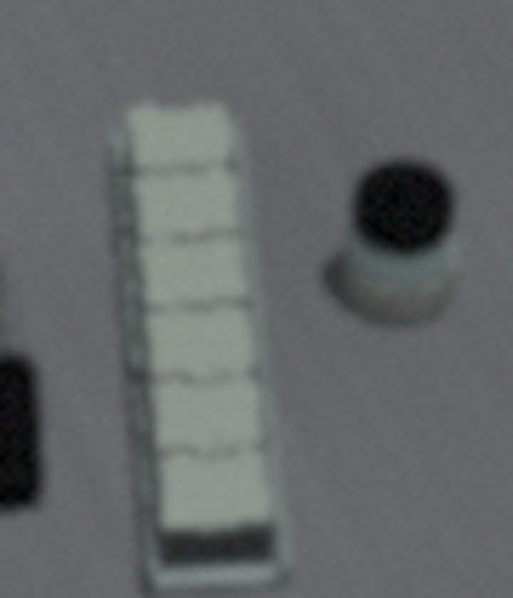

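View pics/top5f.png

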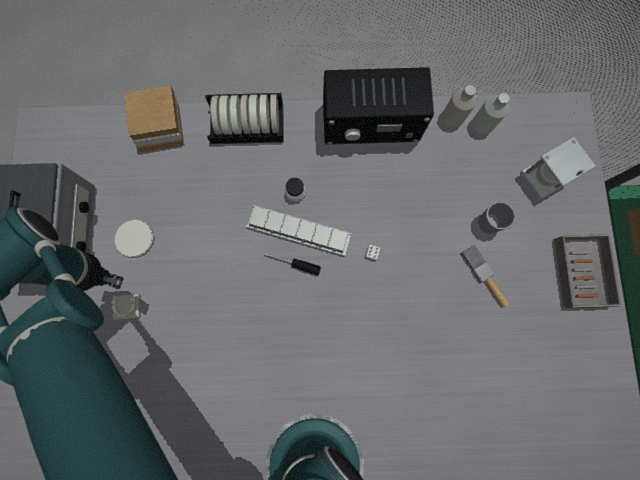

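All six lids lie flush in one line in both views, and the box and bystanders are at their original pixels. The tool is clear, so I'm handing in.

```bash
python3 -c "
from bench import bot
print(bot.get_obs()['clock']);print(bot.finish_job())"
```

```text
18.0
the job is handed in; nothing more can be done
None
```

All six lids look fully shut, and I handed the job in at 18.0 s of the 42 s allowed.

- **Strokes:** I made three light strokes towards -y with the fingers shut, the tips about 54, 43 and 40 mm above the bench. The third started at the middle of lid 1.
- **Contact height:** After the second stroke I pressed lid 6 gently. It met its rim at 39.0 mm, with about 2.5 N on the wrist. The last stroke passed at about 39.8 mm, which leaves each lip at most about 0.8 mm (0.02 rad) open, against the 0.06 rad limit.
- **Forces:** The highest wrist force I saw in the readings while touching the lids was about 3 N. I only read it at the end of each move, so a brief peak in between could have been missed.
- **Last pictures:** All six lids lie in one line, and I saw no movement of the box, jar, screwdriver, bur block, blank, cup or brush from where they were at the start. The dental arch was in the arm's shadow but looked to be in the same place. The arm was clear of everything.
- **Not checked:** I pressed only lid 6 down to its rim; the other five I judged from the stroke height and the pictures. No check failed or disagreed.

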